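# Turn the revolving vanity tray until the bobby pin cup faces front

## Robot

A 7-joint arm with a two-finger parallel gripper is mounted at the origin on the work surface. World frame = base frame: x ahead of the robot, y to its left, z up, the work surface at z = 0. Lengths are in m, angles in degrees, forces in N, time in s.
With the tool pointing down it reaches from about 0.4 to 0.85 m from the base axis. Payload 10.4 kg.
Tool frame: the origin (TCP) lies on the mounting face of the last link; the fingertips stand 182 mm ahead of it and the grasp point (between the pads) lies 164 mm ahead of it; z points along the fingers, y is the line along which they close (so a half turn about z gives the same grasp; the last joint's range is limited). The gripper opens to 87 mm and grips with 3 to 60 N. Pads are 19 mm wide; open, the fingers measure 117 mm over their backs; the gripper's body (75 mm by 190 mm) begins 51 mm behind the grasp point.
Start: joints at [70.669, 19.034, -3.707, 83.658, 1.238, 77.344, -5.071], TCP at [0.194, -0.594, 0.405] pointing down, gripper open.
Joint ranges: [-148.97, 148.97], [-28.65, 121.19], [-84.17, 76.75], [9.2, 138.47], [-72.65, 252.65], [3.7, 117.97], [-149.18, 149.18]. Speed limits (degrees/s): [127.2, 127.2, 159.86, 159.86, 180, 180, 180].

## Interface

Orientations are given as a 3x3 rotation matrix whose columns are the frame's x, y, z axes.
In Python, from rig import r gives the robot as it stands.
- The arm moves only by the tool move_arm, never from a script. Its argument "deltas" is a list of rows, each a list of 5 numbers: the shift along the world's x, y, z in m, then the turn about the world's z in degrees, then the finger opening in m, from 0 to 0.087. A call has 1 to 12 rows; each row is the pose to reach, as a shift and turn from the pose commanded when the call began; what a row does not reach only later rows make up. A row lasts 1/10 s, in which the tool goes at most 50 mm and 8.59 degrees, less where a joint would pass 70% of its speed; a pose out of reach is approached as far as the arm can. A call with a gripper value outside its range is refused whole. The fingers move at their own pace and stop on an object; "grip_force" is the grip in N (left out, the last holds). Time passes only in rows, so rows that repeat a pose let the fingers close. It gives the time, the measured TCP pose, the force, the opening and the grip force at its end, in the units of the state.
- r.observe(): the state, without advancing time (a new reading comes with each control period).
- r.capture(name): name is "scene" or "top" or "wrist"; returns a dict with "color" (400x640x3 uint8, red, green, blue), "fx", "fy", "cx", "cy" (pixels), "rvec" (rotation vector, rad) and "tvec" (3), from world to camera coordinates, as OpenCV has them; the wrist camera has in their place "hand_eye" (4x4, takes a point from camera to tool coordinates, whose origin is the TCP and whose axes are the flange's). Camera axes: x right, y down, z forward; pixel columns grow to the right and rows downward; lengths in m; the calibration is good to about 2 mm. A picture is of the moment at which its call begins: read the wrist's pose just before it. There is no depth.
- r.finish_job(): hands the job in; it is judged then, once.
The state is a dict: "time_s": time; "qpos": joint angles; "dq": joint speeds; "joint_efforts": joint torques, N m; "tool_pos": TCP position; "orientation": TCP orientation; "contact_force": force on the tool from outside, world axes, zero at the start; "wrist_torque": the same for the moment, N m; "grip_width": finger opening in m; "grip_force": force on a finger pad.
Only numpy, scipy, OpenCV 4.12 (cv2) and the standard library are available. Lean on these libraries where they do the work, as an engineer would, in place of code of your own. Each camera call takes 0.05 s, during which the arm holds its last target. There are 200 camera calls.

## Task

On the low teak stool, push the rim of the revolving five-dish tray round gently with the fingers until the dish with the open steel cup of bobby pins points straight to the front of the stool (its long side nearest the robot), and leave the tray standing still there. Turn it only by the tray itself: do not touch or lift any of the things standing in its dishes, and leave the mirror, the comb and the flap tray beside it as they are.

Things in the scene. Friction and masses are not known exactly. Their poses are not given: they have to be found in the camera images.
- stool: low teak stool used as the vanity: 380 mm deep (its x) by 560 mm wide (its y) by 140 mm high, five slats running along its width; it does not move. Origin at the centre of its underside, z up; -x is its front, the long side nearest the robot (the stool may be turned by up to 0.2 rad)
- carousel_base: fixed round teak foot of the revolving tray, 140 mm across, 13 mm high, standing on the stool. Origin on the turning axis at the stool's top (z = 140 mm); its axes are parallel to the stool's, so its -x points to the front
- carousel: the revolving tray itself. Origin on the turning axis at the stool's top (world z 140 mm), its frame turns with it: its -x points along the centre of the bangles' dish. It turns about the vertical both ways, full turns, on a ball race with light friction (0.05 N m, about 0.5 N at the rim) and coasts a little when let go while moving
- rim_top (a point): point on the tray's turning axis at rim height, 40 mm above the stool's top (world z 180 mm). The aluminium tray is five round dishes in a ring like a flower: each 74 mm across outside, centre 85 mm from the axis, 72 degrees apart, 244 mm overall. The outer dish walls are the rim: 3 mm thick, from 18 to 40 mm above the stool's top, dish floors at 22 mm. This frame turns with the tray
- notch (a point): point in one of the five notches of the rim between neighbouring dishes, 100 mm from the axis at rim height, exactly midway between two dishes; the other notches are 72 degrees apart. A notch is 26 mm wide at its narrowest (69 mm from the axis), 43 mm at 95 mm, 51 mm at 100 mm; a hub plate (top 20 mm above the stool's top) reaches 78 mm from the axis, beyond it the notch is open down to the stool
- pin_cup: the open stainless steel cup with black bobby pins in it: 46 mm across at the mouth, 48 mm high, the pins reach 59 mm; loose in one of the dishes, never the one in front at the start. Origin at the centre of its underside
- bangles: stack of eight bangles, six of glass between two of brass, a ring 61 mm across and 34 mm high, loose in the dish that is roughly in front at the start. Origin at the centre of its underside
- cream_jar: round white lidded jar, 48 mm across, 38 mm high, loose in a dish. Origin at the centre of its underside
- scent_bottle: small amber scent bottle 34 by 22 mm with a round cap, 54 mm high, loose in a dish. Origin at the centre of its underside
- powder_box: round closed stainless steel powder box with a lid and a tiny ball knob, 52 mm across, 40 mm high, loose in a dish. Origin at the centre of its underside
- mirror_top (a point): top edge of the oval mirror (132 by 176 mm) that hinges in its stand (foot 85 by 130 mm, 167 mm wide over the arms) at the rear left of the stool; the top is about 215 mm above the stool's top
- comb: black wide-tooth comb, 170 by 40 by 5 mm, loose, lying along the rear of the stool. Origin at the middle of its underside, its length along its y
- flap_tray: small open aluminium tray 100 by 75 by 22 mm, loose, at the right of the stool. Origin at the centre of its underside
- flap_edge (a point): middle of the free edge of the flip-up flap (52 by 74 mm) hinged on the far rim of the flap tray; it stays at the angle where it is left
Mind the look-alikes: they are no part of the job. Leave any red look-alike of the bangles alone.

How it is judged:
By the outcome, as a careful person would: the job done as asked, in the order asked, and still so for the second after the job is handed in, with the robot touching nothing.
It also fails if it takes over 58 s, if anything falls off the work surface, if the arm or the gripper's body presses on something with over 40 N, if the wrist force passes 120 N, or if a joint passes its speed limit or range.

## Working session

There is one attempt and no reset: what is moved stays moved. The work goes in short steps, Python scripts to look and compute and a tool call to move; the robot and the scene stay as the last step left them, time stands still between calls to the robot, and variables do not carry over. Pictures are saved under pics/ and viewed, at most 10 in all, crops included, and the job is handed in when it is done.

Besides the shell and the picture viewer there is one more tool, called after ">>>" by a JSON object that holds its "api" and its "payload", one argument or row to a line. move_arm: Moves the arm, as the interface text tells. Its arguments: {"type":"object","properties":{"deltas":{"type":"array"},"grip_force":{"type":"number"}},"required":["deltas"]}

```bash
mkdir -p pics
cat > h.py <<'E'
import numpy as np,cv2
from rig import r
def cap(n,f):
    c=r.capture(n); cv2.imwrite('pics/'+f,c['color'][:,:,::-1]); np.savez('pics/'+f[:-4],**c); return c
def ray(c,u,v,z):
    R=cv2.Rodrigues(np.array(c['rvec'],float))[0];t=np.array(c['tvec'],float).ravel()
    o=-R.T@t;d=R.T@np.array([(u-c['cx'])/c['fx'],(v-c['cy'])/c['fy'],1]);return o+d*(z-o[2])/d[2]
def proj(c,p):
    R=cv2.Rodrigues(np.array(c['rvec'],float))[0];q=R@np.array(p)+np.array(c['tvec'],float).ravel()
    return c['fx']*q[0]/q[2]+c['cx'],c['fy']*q[1]/q[2]+c['cy']
E
python3 - <<'E'
from h import *
for n in('top','scene'):
    c=cap(n,n+'1.png');print({k:np.round(v,3) for k,v in c.items() if k!='color'})
s=r.observe();print(s['tool_pos'],s['orientation'],s['contact_force'],s['time_s'])
E
```

```text
{'fx': np.float64(388.085), 'fy': np.float64(388.085), 'cx': np.float64(318.342), 'cy': np.float64(201.149), 'rvec': array([ 2.13 , -2.185,  0.143]), 'tvec': array([0.031, 0.591, 0.993])}
{'fx': np.float64(404.507), 'fy': np.float64(404.507), 'cx': np.float64(324.582), 'cy': np.float64(196.774), 'rvec': array([ 1.727,  1.627, -0.76 ]), 'tvec': array([-0.053, -0.188,  1.574])}
[ 0.19350722 -0.59418672  0.40404407] [[ 9.50836854e-01  3.09691946e-01 -4.19196134e-04]
 [ 3.09692225e-01 -9.50836183e-01  1.13040974e-03]
 [-4.85080612e-05 -1.20465702e-03 -9.99999273e-01]] [-0.075535    0.02745992 -0.08161956] 0.1
```

View pics/top1.png

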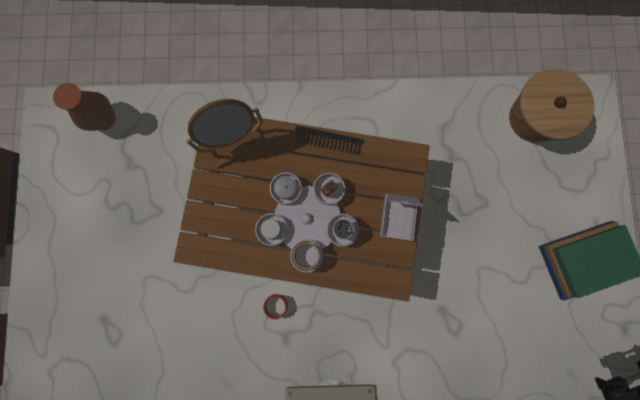

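View pics/scene1.png

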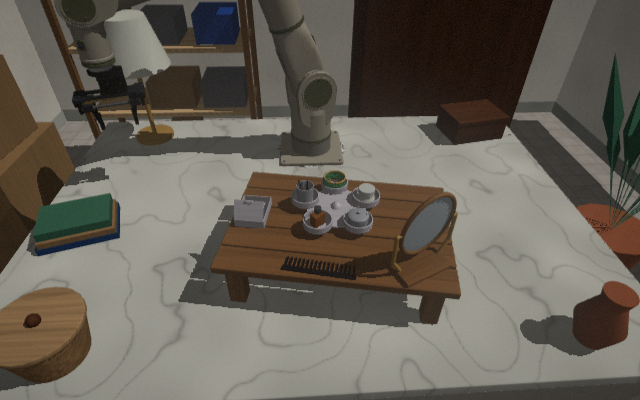

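The top view shows the bangles' dish at (308,256), the pin cup's dish at right (344,230), the jar at (272,230), the powder box at (286,188), the bottle at (329,188) and the hub at (307,219). The tray has to turn clockwise seen from above, about 70°.

Run:
```python
import cv2
i=cv2.imread('pics/top1.png')[95:310,165:450]
i=cv2.convertScaleAbs(cv2.resize(i,None,fx=2.75,fy=2.75,interpolation=cv2.INTER_CUBIC),alpha=1.5)
cv2.imwrite('pics/crop1.png',i)
```

```text
(no output)
```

View pics/crop1.png

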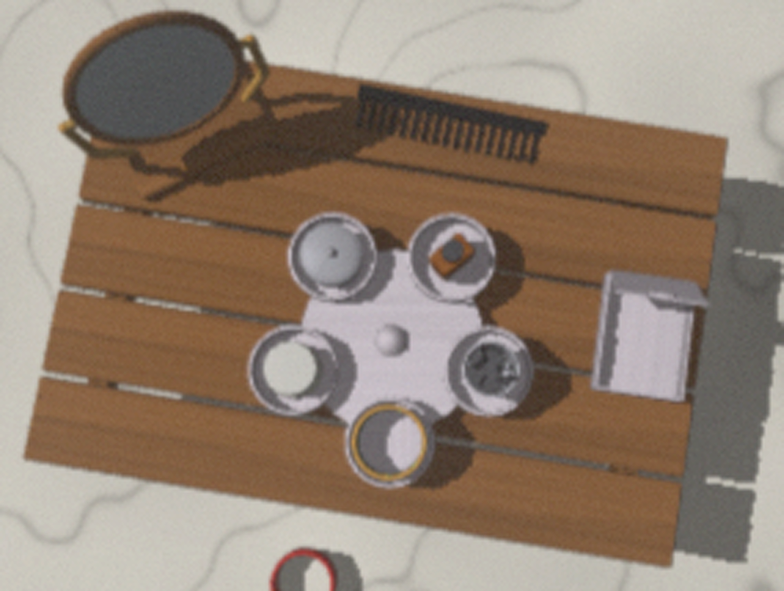

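Crop: the dish rims centre at powder (332,257), bottle (452,257), pins (490,371), bangles (389,444) and jar (293,370). The stool's front edge runs from (25,459) to (671,566), and its rear right corner is at (727,138).

```bash
cat >> h.py <<'E'
def cr(c,p,z,s=2.75,x0=165,y0=95): return ray(c,(p[0]+.5)/s-.5+x0,(p[1]+.5)/s-.5+y0,z)
E
python3 - <<'E'
from h import *
c=np.load('pics/top1.npz')
for p in [(25,459),(671,566),(727,138)]: print(np.round(cr(c,p,.14),4))
a=cr(c,(25,459),.14);b=cr(c,(671,566),.14);d=cr(c,(727,138),.14)
print('yaw',np.degrees(np.arctan2(*(-(a-b)[:2]*[-1,1])[[0,1]])) ,np.degrees(np.arctan2((d-b)[1],(d-b)[0])),np.linalg.norm(a-b),np.linalg.norm(d-b))
D=dict(powder=(332,257),bottle=(452,257),pins=(490,371),bang=(389,444),jar=(293,370))
P={k:cr(c,v,.18)[:2] for k,v in D.items()}
m=np.mean(list(P.values()),0);print('axis',m)
for k,v in P.items():
    e=v-m;print(k,np.round(v,4),np.linalg.norm(e),np.degrees(np.arctan2(e[1],e[0])))
E
```

```text
[0.4447 0.3588 0.14  ]
[ 0.3417 -0.1866  0.14  ]
[ 0.7104 -0.2567  0.14  ]
yaw 169.2978583677507 -10.762973293054115 0.5550374749713205 0.3753614970593616
axis [0.53575721 0.04386326]
powder [0.6058 0.0918] 0.08486628855281722 34.39235934151982
bottle [ 0.6033 -0.0084] 0.08537619111288568 -37.73508130294713
pins [ 0.5074 -0.0369] 0.08562970622362082 -109.33585657527526
bang [0.45   0.0475] 0.08586171929139383 177.54319545394986
jar [0.5123 0.1253] 0.08473253348617843 106.0420106861434
```

>>> {"api": "move_arm", "payload": {
  "deltas": [
    [0, 0, 0.03, 0, 0],
    [0.01, 0.02, 0.06, 6, 0],
    [0.03, 0.05, 0.08, 12, 0],
    [0.06, 0.085, 0.08, 18, 0],
    [0.085, 0.125, 0.08, 24, 0],
    [0.11, 0.16, 0.08, 30, 0],
    [0.14, 0.2, 0.08, 36, 0],
    [0.165, 0.24, 0.08, 42, 0],
    [0.19, 0.275, 0.08, 48, 0],
    [0.22, 0.315, 0.08, 54, 0],
    [0.245, 0.355, 0.08, 60, 0],
    [0.275, 0.395, 0.08, 66, 0]
  ],
  "grip_force": 5
}}

```text
time_s: 1.3
tool_pos: [0.4689, -0.1976, 0.4847]
orientation: [[0.1, 0.995, -0.0], [0.995, -0.1, -0.0], [-0.0, -0.0, -1.0]]
contact_force: [1.3, -0.4, -0.2]
grip_width: 0.0026
grip_force: 0.0
```

>>> {"api": "move_arm", "payload": {
  "deltas": [
    [0.025, 0.035, 0, 4, 0],
    [0.05, 0.075, 0, 4, 0],
    [0.08, 0.115, 0, 4, 0],
    [0.105, 0.15, 0, 4, 0],
    [0.13, 0.19, 0, 4, 0],
    [0.15, 0.22, 0, 4, 0],
    [0.166, 0.24, 0, 4, 0],
    [0.166, 0.24, 0, 4, 0],
    [0.166, 0.24, 0, 4, 0],
    [0.166, 0.24, 0, 4, 0]
  ]
}}

```text
time_s: 2.3
tool_pos: [0.6343, 0.0396, 0.4847]
orientation: [[0.036, 0.999, -0.0], [0.999, -0.036, -0.001], [-0.001, -0.0, -1.0]]
contact_force: [1.0, 0.1, -1.0]
grip_width: 0.0003
grip_force: 0.0
```

Run:
```python
from h import *
s=r.observe();c=r.capture('wrist');i=c['color'][:,:,::-1].copy()
H=np.array(c['hand_eye']);T=np.eye(4);T[:3,:3]=s['orientation'];T[:3,3]=s['tool_pos'];W=np.linalg.inv(T@H)
def pj(p):
    q=W@np.array([*p,1]);return int(c['fx']*q[0]/q[2]+c['cx']),int(c['fy']*q[1]/q[2]+c['cy'])
a=np.array([.5358,.0439])
for k in range(5):
    t=np.radians(34.2+72*k);e=a+.085*np.array([np.cos(t),np.sin(t)])
    L=[pj((*(e+.037*np.array([np.cos(u),np.sin(u)])),.18)) for u in np.linspace(0,6.28,40)]
    cv2.polylines(i,[np.array(L)],1,(0,255,0),1)
t=s['tool_pos'];cv2.circle(i,pj((t[0],t[1],.166)),4,(0,0,255),-1)
cv2.imwrite('pics/w1.png',i)
```

```text
(no output)
```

View pics/w1.png

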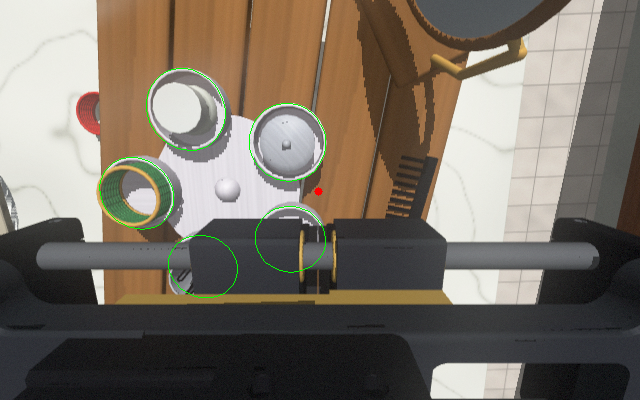

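The wrist view shows the fitted rims lying on the real ones. The fingertip point (318,190) sits in the notch between the powder box and bottle dishes, so I'll go down.

>>> {"api": "move_arm", "payload": {
  "deltas": [
    [0, 0.001, -0.03, 0, 0],
    [0, 0.001, -0.06, 0, 0],
    [0, 0.001, -0.09, 0, 0],
    [0, 0.001, -0.11, 0, 0],
    [0, 0.001, -0.125, 0, 0],
    [0, 0.001, -0.137, 0, 0],
    [0, 0.001, -0.137, 0, 0],
    [0, 0.001, -0.137, 0, 0]
  ]
}}

```text
time_s: 3.15
tool_pos: [0.6347, 0.0416, 0.3486]
orientation: [[0.034, 0.999, 0.001], [0.999, -0.034, 0.0], [0.0, 0.001, -1.0]]
contact_force: [0.4, 0.6, 0.5]
grip_width: 0.0006
grip_force: 0.0
```

Run:
```python
import numpy as np
a=np.array([.5358,.0439]);R=.0985
p0=a+R*np.array([np.cos(np.radians(-1.8)),np.sin(np.radians(-1.8))])
for g in list(range(0,92,2)):
    t=np.radians(-1.8-g);print(g,np.round(a+R*np.array([np.cos(t),np.sin(t)])-p0,4))
```

```text
0 [0. 0.]
2 [-0.0002 -0.0034]
4 [-0.0005 -0.0069]
6 [-0.0009 -0.0103]
8 [-0.0014 -0.0137]
10 [-0.002 -0.017]
12 [-0.0028 -0.0204]
14 [-0.0037 -0.0237]
16 [-0.0047 -0.027 ]
18 [-0.0058 -0.0303]
20 [-0.007  -0.0335]
22 [-0.0083 -0.0367]
24 [-0.0098 -0.0398]
26 [-0.0113 -0.0428]
28 [-0.013  -0.0459]
30 [-0.0147 -0.0488]
32 [-0.0166 -0.0517]
34 [-0.0186 -0.0545]
36 [-0.0206 -0.0573]
38 [-0.0228 -0.06  ]
40 [-0.025  -0.0626]
42 [-0.0274 -0.0651]
44 [-0.0298 -0.0675]
46 [-0.0323 -0.0699]
48 [-0.0349 -0.0721]
50 [-0.0375 -0.0743]
52 [-0.0403 -0.0764]
54 [-0.0431 -0.0784]
56 [-0.046  -0.0803]
58 [-0.0489 -0.082 ]
60 [-0.0519 -0.0837]
62 [-0.055  -0.0853]
64 [-0.0581 -0.0867]
66 [-0.0612 -0.0881]
68 [-0.0644 -0.0893]
70 [-0.0677 -0.0905]
72 [-0.071  -0.0915]
74 [-0.0743 -0.0924]
76 [-0.0776 -0.0932]
78 [-0.081  -0.0938]
80 [-0.0844 -0.0944]
82 [-0.0878 -0.0948]
84 [-0.0912 -0.0951]
86 [-0.0947 -0.0953]
88 [-0.0981 -0.0954]
90 [-0.1015 -0.0954]
```

>>> {"api": "move_arm", "payload": {
  "deltas": [
    [-0.0002, -0.002, 0, -1, 0],
    [-0.0003, -0.0045, 0, -2.5, 0],
    [-0.0005, -0.0069, 0, -4, 0],
    [-0.0009, -0.0103, 0, -6, 0],
    [-0.0014, -0.0137, 0, -8, 0],
    [-0.002, -0.017, 0, -10, 0],
    [-0.0028, -0.0204, 0, -12, 0],
    [-0.0037, -0.0237, 0, -14, 0],
    [-0.0047, -0.027, 0, -16, 0],
    [-0.0058, -0.0303, 0, -18, 0],
    [-0.007, -0.0335, 0, -19.5, 0],
    [-0.007, -0.0335, 0, -20, 0]
  ]
}}

```text
time_s: 4.35
tool_pos: [0.6274, 0.0075, 0.3477]
orientation: [[0.376, 0.927, -0.0], [0.927, -0.376, -0.001], [-0.001, -0.0, -1.0]]
contact_force: [-0.2, 0.6, 0.0]
grip_width: 0.0003
grip_force: 0.0
```

Run:
```python
from h import *
c=cap('top','top2.png')
i=cv2.imread('pics/top2.png')[95:310,165:450]
i=cv2.convertScaleAbs(cv2.resize(i,None,fx=2.75,fy=2.75,interpolation=cv2.INTER_CUBIC),alpha=1.5)
cv2.imwrite('pics/crop2.png',i)
```

```text
(no output)
```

View pics/crop2.png

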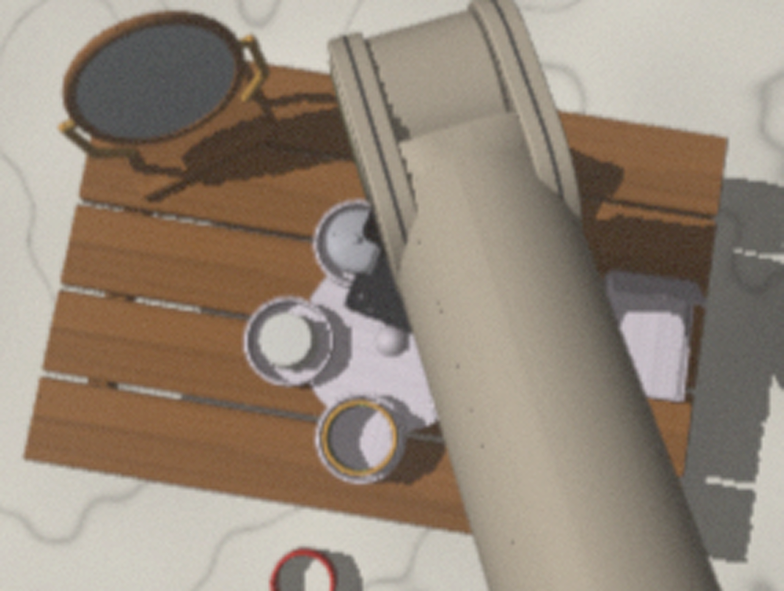

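The jar's dish is now at (288,341) and the bangles' at (360,438), so the tray follows with a lag of about 3°.

>>> {"api": "move_arm", "payload": {
  "deltas": [
    [-0.0006, -0.0016, 0, -1, 0],
    [-0.002, -0.0048, 0, -3, 0],
    [-0.0035, -0.0078, 0, -5, 0],
    [-0.0051, -0.0109, 0, -7, 0],
    [-0.0068, -0.0139, 0, -9, 0],
    [-0.0086, -0.0168, 0, -11, 0],
    [-0.0106, -0.0196, 0, -13, 0],
    [-0.0126, -0.0224, 0, -15, 0],
    [-0.0147, -0.0251, 0, -17, 0],
    [-0.0169, -0.0278, 0, -19, 0],
    [-0.0192, -0.0303, 0, -21, 0],
    [-0.0216, -0.0328, 0, -23, 0]
  ]
}}

```text
time_s: 5.6
tool_pos: [0.6057, -0.0248, 0.3478]
orientation: [[0.709, 0.706, 0.0], [0.706, -0.709, -0.0], [-0.0, 0.0, -1.0]]
contact_force: [0.5, 0.8, 0.4]
grip_width: 0.0008
grip_force: 0.2
```

>>> {"api": "move_arm", "payload": {
  "deltas": [
    [-0.0025, -0.0024, 0, -2, 0],
    [-0.005, -0.0047, 0, -4, 0],
    [-0.0076, -0.007, 0, -6, 0],
    [-0.0103, -0.0092, 0, -8, 0],
    [-0.0131, -0.0112, 0, -10, 0],
    [-0.0159, -0.0131, 0, -12, 0],
    [-0.0188, -0.015, 0, -14, 0],
    [-0.0218, -0.0167, 0, -16, 0],
    [-0.0248, -0.0183, 0, -18, 0],
    [-0.0279, -0.0198, 0, -20, 0],
    [-0.031, -0.0212, 0, -22, 0],
    [-0.0342, -0.0225, 0, -24, 0]
  ]
}}

```text
time_s: 6.8
tool_pos: [0.5715, -0.0472, 0.3478]
orientation: [[0.934, 0.356, 0.0], [0.356, -0.934, -0.0], [0.0, 0.0, -1.0]]
contact_force: [-0.0, 0.2, -0.3]
grip_width: 0.0008
grip_force: 0.2
```

>>> {"api": "move_arm", "payload": {
  "deltas": [
    [-0.0032, -0.0012, 0, -2, 0],
    [-0.0065, -0.0023, 0, -4, 0],
    [-0.0098, -0.0033, 0, -6, 0],
    [-0.0131, -0.0041, 0, -8, 0],
    [-0.0148, -0.0045, 0, -9, 0],
    [-0.0165, -0.0048, 0, -10, 0],
    [-0.0174, -0.0049, 0, -10.5, 0],
    [-0.0182, -0.0051, 0, -11, 0],
    [-0.0182, -0.0051, 0, -11, 0],
    [-0.0182, -0.0051, 0, -11, 0]
  ]
}}

```text
time_s: 7.8
tool_pos: [0.5535, -0.0522, 0.3477]
orientation: [[0.985, 0.174, -0.0], [0.174, -0.985, -0.0], [-0.0, 0.0, -1.0]]
contact_force: [0.4, 0.3, 0.2]
grip_width: 0.0006
grip_force: 0.0
```

Run:
```python
from h import *
c=cap('top','top3.png')
i=cv2.imread('pics/top3.png')[95:310,165:450]
i=cv2.convertScaleAbs(cv2.resize(i,None,fx=2.75,fy=2.75,interpolation=cv2.INTER_CUBIC),alpha=1.5)
cv2.imwrite('pics/crop3.png',i)
```

```text
(no output)
```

View pics/crop3.png

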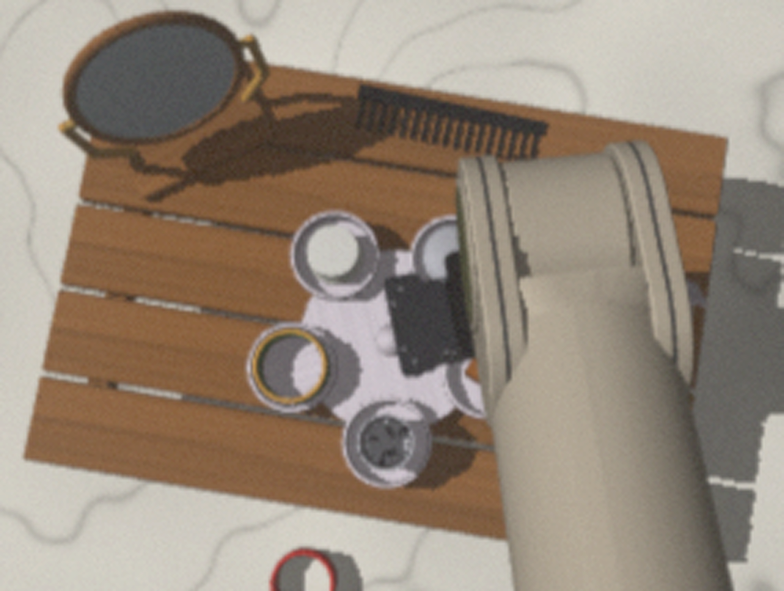

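The pins' dish is now nearly in front at (387,443), with the bangles' at (290,367) and the jar's at (335,255).

Run:
```python
from h import *
c=np.load('pics/top3.npz');m=np.array([.5358,.0439])
for p,o in(((387,443),0),((290,367),72),((335,255),144)):
    e=cr(c,p,.18)[:2]-m;print(np.linalg.norm(e),(np.degrees(np.arctan2(e[1],e[0]))+o)%360-169.27)
a=m;R=.0985;q=lambda g:a+R*np.array([np.cos(np.radians(-1.8-g)),np.sin(np.radians(-1.8-g))])
for g in range(78,90):print(g,np.round(q(g)-q(78),4))
```

```text
0.08513780106457494 7.188217675892645
0.08641389898916275 6.743799903228165
0.08477904499566144 7.085396104668547
78 [0. 0.]
79 [-0.0017 -0.0003]
80 [-0.0034 -0.0005]
81 [-0.0051 -0.0008]
82 [-0.0068 -0.001 ]
83 [-0.0085 -0.0012]
84 [-0.0102 -0.0013]
85 [-0.0119 -0.0014]
86 [-0.0137 -0.0015]
87 [-0.0154 -0.0015]
88 [-0.0171 -0.0016]
89 [-0.0188 -0.0015]
```

>>> {"api": "move_arm", "payload": {
  "deltas": [
    [-0.0017, -0.0003, 0, -1, 0],
    [-0.0034, -0.0005, 0, -2, 0],
    [-0.0051, -0.0008, 0, -3, 0],
    [-0.0068, -0.001, 0, -4, 0],
    [-0.0085, -0.0012, 0, -5, 0],
    [-0.0102, -0.0013, 0, -6, 0],
    [-0.011, -0.0014, 0, -6.5, 0],
    [-0.0119, -0.0014, 0, -7, 0],
    [-0.0119, -0.0014, 0, -7, 0],
    [-0.0119, -0.0014, 0, -7, 0],
    [-0.009, -0.0014, 0, -7, 0],
    [-0.009, -0.0014, 0, -7, 0]
  ]
}}

```text
time_s: 9.05
tool_pos: [0.5448, -0.0536, 0.3478]
orientation: [[0.999, 0.053, 0.0], [0.053, -0.999, -0.0], [0.0, 0.0, -1.0]]
contact_force: [-0.1, 0.1, -0.8]
grip_width: 0.0005
grip_force: 0.0
```

Run:
```python
from h import *
c=cap('top','top4.png')
i=cv2.imread('pics/top4.png')[95:310,165:450]
i=cv2.convertScaleAbs(cv2.resize(i,None,fx=2.75,fy=2.75,interpolation=cv2.INTER_CUBIC),alpha=1.5)
cv2.imwrite('pics/crop4.png',i)
```

```text
(no output)
```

View pics/crop4.png

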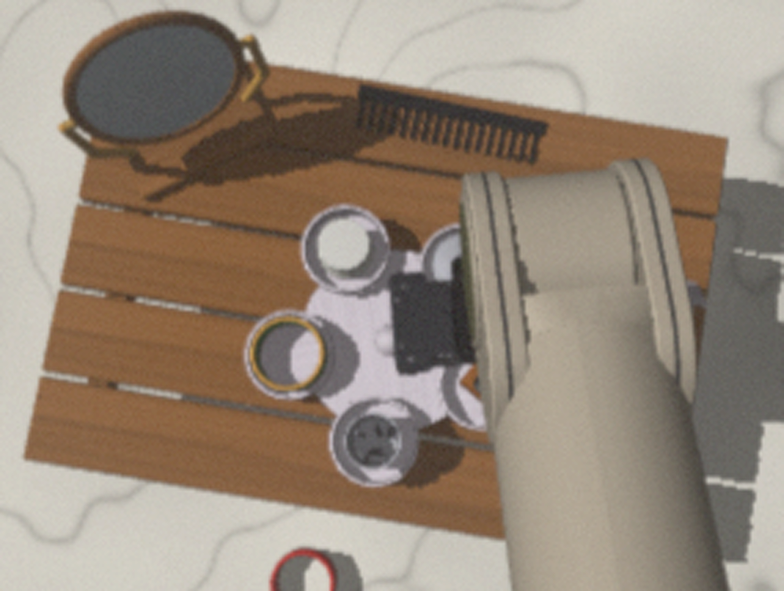

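The dishes are now at pins (374,442), bangles (288,355) and jar (346,248).

Run:
```python
from h import *
c=np.load('pics/top4.npz');m=np.array([.5358,.0439])
for p,o in(((374,442.5),0),((287.5,355),72),((346,248.5),144)):
    e=cr(c,p,.18)[:2]-m;print(np.linalg.norm(e),(np.degrees(np.arctan2(e[1],e[0]))+o)%360-169.27)
```

```text
0.08577973501074476 0.07100934379045043
0.0865070057788496 0.019886859835679616
0.08494123447558531 -0.12134291125380514
```

>>> {"api": "move_arm", "payload": {
  "deltas": [
    [0, 0, 0.01, 0, 0],
    [0, 0, 0.03, 0, 0],
    [0, 0, 0.06, 0, 0],
    [0, 0, 0.1, 0, 0],
    [0, 0, 0.14, 0, 0],
    [-0.01, -0.04, 0.15, 0, 0],
    [-0.02, -0.08, 0.15, 0, 0],
    [-0.03, -0.12, 0.15, 0, 0],
    [-0.04, -0.16, 0.15, 0, 0],
    [-0.05, -0.2, 0.15, 0, 0],
    [-0.06, -0.24, 0.15, 0, 0],
    [-0.07, -0.28, 0.15, 0, 0]
  ]
}}

```text
time_s: 10.3
tool_pos: [0.4737, -0.335, 0.4988]
orientation: [[0.999, 0.053, 0.001], [0.053, -0.999, -0.001], [0.001, 0.001, -1.0]]
contact_force: [1.1, -0.7, -0.3]
grip_width: 0.0006
grip_force: 0.0
```

>>> {"api": "move_arm", "payload": {
  "deltas": [
    [-0.01, -0.04, 0, 0, 0],
    [-0.02, -0.08, 0, 0, 0],
    [-0.03, -0.1, 0, 0, 0],
    [-0.03, -0.1, 0, 0, 0],
    [-0.03, -0.1, 0, 0, 0]
  ]
}}

```text
time_s: 10.8
tool_pos: [0.4445, -0.4335, 0.4982]
orientation: [[0.999, 0.052, 0.001], [0.052, -0.999, 0.0], [0.001, -0.0, -1.0]]
contact_force: [1.0, 0.8, -0.6]
grip_width: 0.0006
grip_force: 0.0
```

Run:
```python
from h import *
c=cap('top','top5.png')
i=cv2.imread('pics/top5.png')[95:310,165:450]
i=cv2.convertScaleAbs(cv2.resize(i,None,fx=2.75,fy=2.75,interpolation=cv2.INTER_CUBIC),alpha=1.5)
cv2.imwrite('pics/crop5.png',i)
```

```text
(no output)
```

View pics/crop5.png

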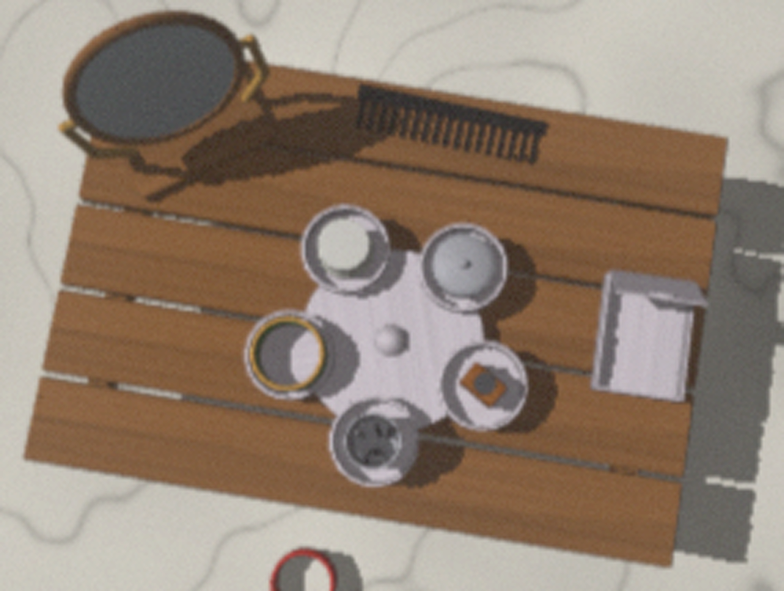

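The view is clear of the arm. The pins' dish (374,442) is unchanged and faces square to the front edge. Every item stands in its dish, and the mirror, comb and flap tray have not moved. I'm handing in.

```bash
python3 -c "
from rig import r
print(r.finish_job())"
```

```text
the job is handed in; nothing more can be done
None
```

The tray stands still with the bobby-pin cup's dish pointing straight to the stool's front (about 0.1° off by the top camera); the fingers pushed only the rim, nothing else shows as moved, and the job was handed in at about 11 s.

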